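# Load the radio charger in the order of the returns board

### The job

Move all four radios from the returns board into the charger, one per pocket and in the same left-to-right order in which they stand on the board. Turn each so that its belt clip goes into the slot at the back of its pocket, set it down gently, fully home and upright, and let go; leave the bottle where it is.

Things in the scene. Friction and masses are not known exactly. Their poses are not given: they have to be found in the camera images.
- radio_red: Radio, black with red cap and band, loose, about 180 to 290 g. Case 36 (x) x 56 (y) x 105 mm; origin: centre of its underside, z up. Front (screen) faces its -x. Grey clip on the back: 18 mm out to +x, 18 wide, 8 to 50 mm up; above it front and back are clear to grip, 36 mm apart. On top: antenna at y +17 mm, up to 133 mm; knob at y -14, up to 116 mm.
- pad_red: Fixed round red pad, black rubber top, 88 mm wide, 8 thick, on the 14 mm thick wooden returns board. Origin: centre of its underside. The red radio starts on it (within 6 mm of centre). The pads form a row 95 mm apart, roughly along world y (left end at +y, seen from the robot); which colour is where varies. Its own yaw means nothing.
- radio_yellow: Radio, black with yellow cap and band, loose, about 180 to 290 g. Case 36 (x) x 56 (y) x 105 mm; origin: centre of its underside, z up. Front (screen) faces its -x. Grey clip on the back: 18 mm out to +x, 18 wide, 8 to 50 mm up; above it front and back are clear to grip, 36 mm apart. On top: antenna at y +17 mm, up to 133 mm; knob at y -14, up to 116 mm.
- pad_yellow: Fixed round yellow pad, black rubber top, 88 mm wide, 8 thick, on the 14 mm thick wooden returns board. Origin: centre of its underside. The yellow radio starts on it (within 6 mm of centre). The pads form a row 95 mm apart, roughly along world y (left end at +y, seen from the robot); which colour is where varies. Its own yaw means nothing.
- radio_blue: Radio, black with blue cap and band, loose, about 180 to 290 g. Case 36 (x) x 56 (y) x 105 mm; origin: centre of its underside, z up. Front (screen) faces its -x. Grey clip on the back: 18 mm out to +x, 18 wide, 8 to 50 mm up; above it front and back are clear to grip, 36 mm apart. On top: antenna at y +17 mm, up to 133 mm; knob at y -14, up to 116 mm.
- pad_blue: Fixed round blue pad, black rubber top, 88 mm wide, 8 thick, on the 14 mm thick wooden returns board. Origin: centre of its underside. The blue radio starts on it (within 6 mm of centre). The pads form a row 95 mm apart, roughly along world y (left end at +y, seen from the robot); which colour is where varies. Its own yaw means nothing.
- radio_green: Radio, black with green cap and band, loose, about 180 to 290 g. Case 36 (x) x 56 (y) x 105 mm; origin: centre of its underside, z up. Front (screen) faces its -x. Grey clip on the back: 18 mm out to +x, 18 wide, 8 to 50 mm up; above it front and back are clear to grip, 36 mm apart. On top: antenna at y +17 mm, up to 133 mm; knob at y -14, up to 116 mm.
- pad_green: Fixed round green pad, black rubber top, 88 mm wide, 8 thick, on the 14 mm thick wooden returns board. Origin: centre of its underside. The green radio starts on it (within 6 mm of centre). The pads form a row 95 mm apart, roughly along world y (left end at +y, seen from the robot); which colour is where varies. Its own yaw means nothing.
- charger: Fixed grey charger, 48 mm high. Origin at the underside of the middle of the pocket row; front (green lamps) faces -x to the robot, left end +y. Pockets at x 0, y +126, +42, -42, -126 mm, each 50 (x) x 72 (y) mm, floor 12 mm up. Back (+x) wall has a 36 mm wide open slot mid-pocket for the belt clip: a radio fits only with its x the same way as the charger's x.
- bottle: Bystander: brown bottle with a white label and an orange cap, loose, 52 mm across, 150 mm tall, standing on the table to the robot's left of the work; origin at the centre of its underside.
There are look-alikes about, which are no part of the job. What is shaped like the radio_blue but purple is not meant.

How it is judged:
By the outcome, as a careful person would: the job done as asked, in the order asked, and still so for the second after the job is handed in, with the robot touching nothing.
It also fails if it takes over 99 s, if anything falls off the work surface, if the arm or the gripper's body presses on something with over 40 N, if the wrist force passes 120 N, or if a joint passes its speed limit or range.

### The arm

A 6-joint arm with a two-finger parallel gripper is mounted at the origin on the work surface. World frame = base frame: x ahead of the robot, y to its left, z up, the work surface at z = 0. Lengths are in m, angles in rad, forces in N, time in s.
With the tool pointing down it reaches from about 0.325 to 0.9 m from the base axis. Payload 6.1 kg.
Tool frame: the origin (TCP) lies midway between the tips of the shut fingers; the grasp point (between the pads) lies 19 mm behind it; x points along the fingers, y is the direction in which the jaws open and shut, and the axes are right-handed (so a half turn about x gives the same grasp; the last joint's range is limited). The gripper opens to 85 mm and grips with 20 to 120 N. Pads are 22 mm wide; open, the fingers measure 114 mm over their backs; the gripper's body (76 mm by 85 mm) begins 54 mm behind the grasp point. The pads swing forward as they close: fully open they stand 13 mm farther back than shut.
Start: joints at [1.183, 0.22, 1.526, -0, 1.395, -0.126], TCP at [0.162, 0.604, 0.231] pointing down, gripper open.
Joint ranges: [-2.98, 2.98], [-0.91, 2.08], [0.09, 2.57], [-1.24, 4.39], [0.2, 2.65], [-2.68, 2.68]. Speed limits (rad/s): [2.57, 2.57, 3.01, 3.14, 3.14, 3.14].

### API

Orientations are given as [roll, pitch, yaw] about the fixed x, y, z axes, in that order (R = Rz(yaw) Ry(pitch) Rx(roll)).
In Python, from plant import movep, move_l, set_joints, gripper_to, hold, inverse_kinematics, observe, get_image, get_calibration, Unreachable, job_done gives the robot as it stands. Calls block until the motion is done:
- movep(position, orientation): joint-space move of the TCP to a pose.
- move_l(position, feed=0.15, rotation=None, max_force=None): straight line of the TCP; rotation=None keeps the orientation; feed is the mean speed in m/s. With max_force (N) it stops when the force on the tool has changed by that much, and returns True; else False.
- set_joints(angles): joint-space move.
- gripper_to(opening, f_grip=None): finger opening in m; f_grip is the grip in N (None keeps the last); returns when the fingers have stopped.
- hold(seconds).
- inverse_kinematics(position, orientation): joint angles nearest the present ones, or None.
- observe(): the state.
- get_image(name): name is "scene" or "side" or "wrist"; returns (picture, depth): 480x640x3 uint8, red, green, blue; 480x640 float32, m along the optical axis (not along the pixel's ray), 0 where there is no reading.
- get_calibration(name): a dict with "intrinsics" (3x3 intrinsics, pixels), "world_from_camera" (4x4, takes a point from camera to world coordinates). Camera axes: x right, y down, z forward; pixel columns grow to the right and rows downward; lengths in m; the calibration is good to about 2 mm. A picture is of the moment at which its call begins: read the wrist's pose just before it. get_calibration takes no time and is no camera call; for the wrist camera it gives the pose at the moment of the call.
A pose or a line that the arm cannot do raises Unreachable and nothing moves.
- job_done(): hands the job in, once; it reports no verdict.
The state is a dict: "time_s": time; "q": joint angles; "joint_velocities": joint speeds; "joint_torque": joint torques, N m; "eef_pos": TCP position; "tcp_rot": TCP orientation; "ft_force": force on the tool from outside, world axes, zero at the start; "torque": the same for the moment, N m; "opening": finger opening in m.
Only numpy, scipy, OpenCV 4.12 (cv2) and the standard library are available. Lean on these libraries where they do the work, as an engineer would, in place of code of your own. Each camera call takes 0.05 s, during which the arm holds its last target. There are 200 camera calls.

## Working session

There is one attempt and no reset: what is moved stays moved. The work goes in short steps, each a Python script; the robot and the scene stay as the last script left them, time stands still between calls to the robot, and variables do not carry over. Pictures are saved under pics/ and viewed, about 12 in all and at most 16, crops included, and the job is handed in when it is done.

```bash
ls; mkdir -p pics
python3 - <<'E'
from plant import *
import cv2,numpy as np
for n in ("scene","side"):
    p,d=get_image(n); cv2.imwrite(f"pics/{n}0.png",p[:,:,::-1]); np.savez(f"{n}0.npz",p=p,d=d)
    c=get_calibration(n); print(n,c["intrinsics"].round(1).tolist(),c["world_from_camera"].round(3).tolist())
c=get_calibration("wrist"); print(c["intrinsics"].round(1).tolist(),c["world_from_camera"].round(3).tolist())
o=observe();print(o["time_s"],o["eef_pos"],o["tcp_rot"],o["opening"])
E
```

```text
pics
scene [[606.5, 0.0, 316.1], [0.0, 606.5, 237.0], [0.0, 0.0, 1.0]] [[-0.808, 0.323, -0.492, 1.059], [0.588, 0.41, -0.697, 0.951], [-0.023, -0.853, -0.521, 0.68], [0.0, 0.0, 0.0, 1.0]]
side [[474.0, 0.0, 328.6], [0.0, 474.0, 236.2], [0.0, 0.0, 1.0]] [[0.934, 0.216, -0.285, 0.755], [0.358, -0.547, 0.757, -0.607], [0.007, -0.809, -0.588, 0.628], [0.0, 0.0, 0.0, 1.0]]
[[429.6, 0.0, 314.4], [0.0, 429.6, 244.7], [0.0, 0.0, 1.0]] [[0.259, 0.915, 0.308, 0.084], [0.966, -0.245, -0.084, 0.625], [-0.001, 0.32, -0.948, 0.372], [0.0, 0.0, 0.0, 1.0]]
0.1 [0.16153697 0.6031927  0.23029587] [-1.70734525  1.56902751 -1.96915099] 0.0853473443024281
```

View pics/scene0.png

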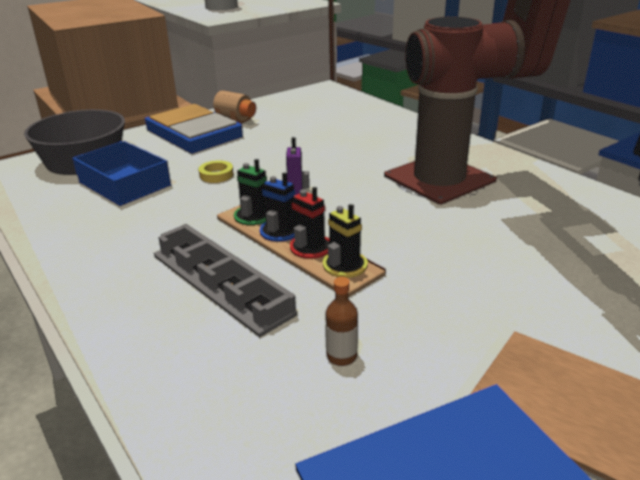

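View pics/side0.png

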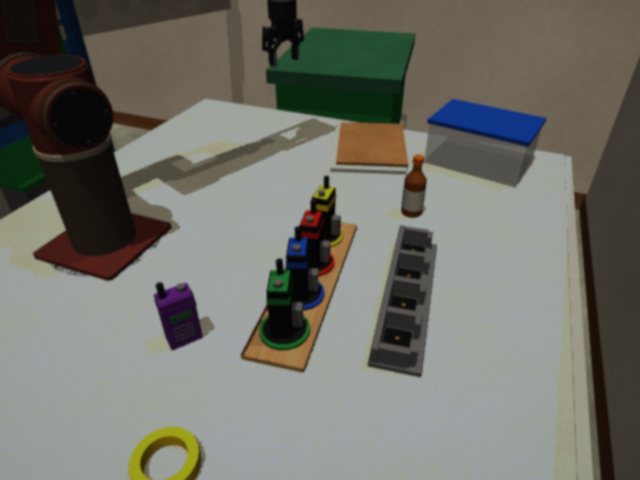

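Candidates in the scene picture: yellow (345,235), red (310,220), blue (280,205), green (253,192). The look-alike is the purple radio at (294,168), which isn't on the board, plus the blue trays and a yellow ring at (216,171). From left (+y) to right the order is yellow, red, blue, green. The bottle is at (342,325). Next I'll get rough positions from depth.

```bash
cat > h.py <<'E'
from plant import *
import cv2,numpy as np
HUE={'red':[(0,6),(172,180)],'yellow':[(22,34)],'blue':[(105,122)],'green':[(55,80)]}
def cloud(p,d,c):
    K,T=c["intrinsics"],np.array(c["world_from_camera"])
    v,u=np.mgrid[:480,:640]
    P=np.stack([(u-K[0][2])/K[0][0]*d,(v-K[1][2])/K[1][1]*d,d],-1)
    W=P@T[:3,:3].T+T[:3,3]; W[d==0]=np.nan
    return W
def mask(p,col):
    h=cv2.cvtColor(p,cv2.COLOR_RGB2HSV)
    return sum(((h[...,0]>=a)&(h[...,0]<=b)) for a,b in HUE[col]).astype(bool)&(h[...,1]>120)&(h[...,2]>50)
E
python3 - <<'E'
from h import *
A=[]
for n in ("scene","side"):
    z=np.load(f"{n}0.npz");W=cloud(z['p'],z['d'],get_calibration(n))
    for c in HUE:
        m=mask(z['p'],c)&(W[...,2]>.09)&(W[...,2]<.16)&(W[...,0]>.3)&(W[...,0]<.7)&(abs(W[...,1])<.35)
        print(n,c,m.sum(),np.median(W[m],0).round(3),np.percentile(W[m][:,2],98).round(3) if m.any() else 0)
    m=(W[...,2]>.04)&(W[...,2]<.054)&(W[...,0]>.5)&(W[...,0]<.85)&(abs(W[...,1])<.4)
    h=cv2.cvtColor(z['p'],cv2.COLOR_RGB2HSV); m&=h[...,1]<70
    lab,L,st,ct=cv2.connectedComponentsWithStats(m.astype(np.uint8))
    for i in range(1,lab):
        if st[i,4]>60: q=W[L==i][:,:2]; print(n,st[i],cv2.minAreaRect((q*1000).astype(np.float32)),np.median(W[L==i][:,2]))
    t=(abs(W[...,2])<.02)&(W[...,0]>.4)&(W[...,0]<.8);print(np.nanmedian(W[t][:,2]),np.nanstd(W[t][:,2]))
E
```

```text
scene red 396 [0.47  0.092 0.112] 0.131
scene yellow 416 [0.458 0.192 0.112] 0.131
scene blue 328 [0.481 0.001 0.11 ] 0.13
scene green 169 [ 0.49  -0.093  0.11 ] 0.127
scene [ 158  224  138   90 2009] ((657.9459838867188, 65.87218475341797), (75.20706176757812, 356.0321044921875), 6.480826377868652) 0.04478958108362319
scene [326 333  33  16 221] ((610.6571655273438, 380.5124206542969), (23.16781234741211, 50.90512466430664), 56.834678649902344) 0.046658250298775905
-0.0020143803222175682 0.007343543477547903
side red 310 [0.464 0.064 0.127] 0.134
side yellow 265 [0.453 0.162 0.127] 0.134
side blue 350 [ 0.475 -0.022  0.128] 0.132
side green 315 [ 0.483 -0.104  0.128] 0.13
side [402 194  23  11 117] ((601.5242309570312, 350.63385009765625), (52.2673225402832, 24.947574615478516), 3.6000311374664307) 0.047641070174440414
side [ 371  225   62  132 2377] ((655.744140625, 65.18082427978516), (72.05181121826172, 356.5830993652344), 6.621298789978027) 0.046916143456559034
side [288 317  15  14  84] ((504.6143798828125, -108.67137908935547), (30.699050903320312, 13.078299522399902), 64.09382629394531) 0.047492076622366375
-0.00043234444066464484 0.004827860100977451
```

Run:
```python
from h import *
movep([.47,.05,.44],[0,np.pi/2,0.1]); hold(.2)
o=observe();print(o["time_s"],o["q"],o["eef_pos"])
c=get_calibration("wrist");p,d=get_image("wrist");np.savez("w1.npz",p=p,d=d,K=c["intrinsics"],T=c["world_from_camera"])
cv2.imwrite("pics/w1.png",p[:,:,::-1])
```

```text
2.675 [-6.01432700e-02 -1.97530479e-01  1.56557094e+00  4.07754525e-05
  1.77398856e+00 -1.73180488e+00] [0.46999322 0.05045467 0.43975961]
```

View pics/w1.png

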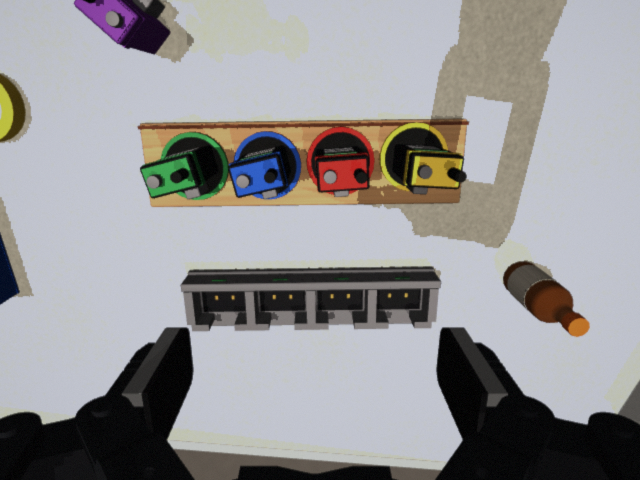

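The camera sees from the +x side, with green at (172,172), blue (258,172), red (342,172) and yellow (435,168). All clips face roughly +x (down in the image). The charger is at rows 268–328 and the purple decoy at (120,20). Next I'll measure the cap tops and charger openings.

```bash
cat >> h.py <<'E'
def caps(p,d,K,T,z0=.022):
    W=cloud(p,d,dict(intrinsics=K,world_from_camera=T)); R={}
    for c in HUE:
        m=mask(p,c)&(W[...,2]>z0+.096)&(W[...,2]<z0+.112)
        n,L,st,_=cv2.connectedComponentsWithStats(cv2.dilate(m.astype(np.uint8),np.ones((5,5))))
        if n<2: continue
        m&=L==1+np.argmax(st[1:,4])
        # rays onto the cap plane
        v,u=np.nonzero(m); r=np.stack([(u-K[0][2])/K[0][0],(v-K[1][2])/K[1][1],u*0+1.],-1)@T[:3,:3].T
        q=T[:3,3]+r*((z0+.105-T[2,3])/r[:,2])[:,None]
        (x,y),(w,h),a=cv2.minAreaRect((q[:,:2]*1000).astype(np.float32))
        if w>h: w,h,a=h,w,a+90   # w across x
        a=(a+90)%180-90
        R[c]=(x/1000,y/1000,np.radians(a),w,h,np.median(W[m][:,2]))
    return R
E
python3 - <<'E'
from h import *
z=np.load("w1.npz");p,d,K,T=[z[k] for k in "pdKT"]
for c,r in caps(p,d,K,T).items(): print(c,np.round(r,4),np.degrees(r[2]).round(1))
W=cloud(p,d,dict(intrinsics=K,world_from_camera=T))
t=abs(W[...,2])<.01; print("table",np.nanmedian(W[t][:,2]))
# rectify charger top plane z=.048, frame c=(.657,.0655), yaw 6.5deg : 2px/mm, image right=+y, down=+x
a=np.radians(6.5);ex=np.array([np.cos(a),np.sin(a)]);ey=np.array([-ex[1],ex[0]])
def px(X):
    r=(X-T[:3,3])@T[:3,:3]; return r[:2]/r[2]*K[0][0]+[K[0][2],K[1][2]]
g=np.array([[[*(np.array([.657,.0655])+ex*(j-100)/2000+ey*(i-400)/2000),.048] for i in range(800)] for j in range(200)])
r=(g-T[:3,3])@T[:3,:3]; mp=(r[...,:2]/r[...,2:]*K[0][0]+[K[0][2],K[1][2]]).astype(np.float32)
o=cv2.remap(p,mp,None,cv2.INTER_LINEAR); 
dd=cv2.remap(W.astype(np.float32)[...,2],mp,None,cv2.INTER_NEAREST)
o2=cv2.applyColorMap((np.clip(np.nan_to_num(dd)/.06,0,1)*255).astype(np.uint8),2)
cv2.imwrite("pics/ch.png",np.vstack([np.clip(o[:,:,::-1]*1.8,0,255).astype(np.uint8),o2]))
h=cv2.cvtColor(p,cv2.COLOR_RGB2HSV)
E
```

```text
red [ 0.46    0.079   0.1853 36.1592 55.0218  0.127 ] 10.6
yellow [4.46600e-01 1.77600e-01 3.83000e-02 3.47703e+01 5.21098e+01 1.27100e-01] 2.2
blue [ 4.71900e-01 -1.16000e-02  3.32800e-01  3.60694e+01  5.15545e+01
  1.27100e-01] 19.1
green [ 0.4818 -0.1042  0.3489 35.9136 50.6784  0.1272] 20.0
table -0.0009060861871614811
```

View pics/ch.png

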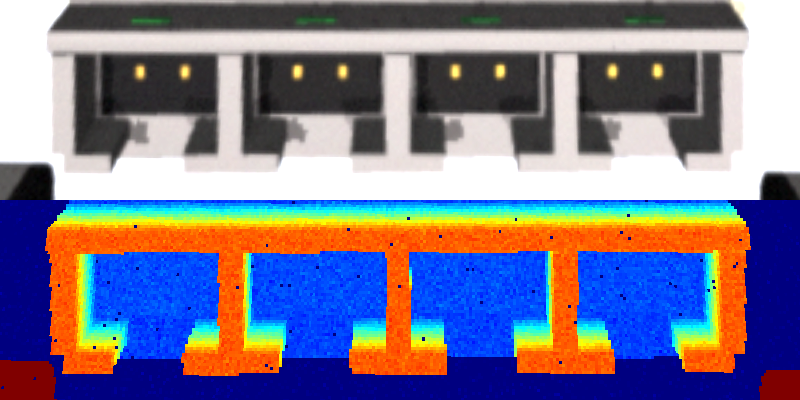

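Rectified picture: the pocket openings are centred at columns 147, 315, 481 and 648, row ~102. That puts the charger origin at about (0.658, 0.0645) with yaw 6.5°, and the slots face +x (down). I'll check the choice in one close crop while doing yellow first.

```bash
cat >> h.py <<'E'
CH=np.array([.6581,.0645]);CA=np.radians(6.5)
EX=np.array([np.cos(CA),np.sin(CA)]);EY=np.array([-EX[1],EX[0]])
Y={'yellow':.126,'red':.042,'blue':-.042,'green':-.126}
G=.067   # TCP height above the radio's underside
rot=lambda a:[0,np.pi/2,a-np.pi/2]
def shot(n,name,crop=None):
    p,d=get_image(n)
    if crop: a,b,c,e=crop;p=cv2.resize(p[a:b,c:e],None,fx=2,fy=2)
    cv2.imwrite(f"pics/{name}.png",p[:,:,::-1])
def pick(xya):
    x,y,a=xya
    movep([x,y,.022+G+.115],rot(a)); 
    move_l([x,y,.022+G],.10); gripper_to(.02,50)
    o=observe();print("grip",o["opening"],o["time_s"]); assert o["opening"]>.03
    move_l([x,y,.09+G],.12)
    print("lifted",observe()["ft_force"].round(2),observe()["opening"])
def place(c,dx=0,dy=0):
    t=CH+EX*dx+EY*(Y[c]+dy)
    move_l([*t,.09+G],.15,rot(CA)); move_l([*t,.03+G],.1)
    hit=move_l([*t,.012+G-.006],.02,max_force=4)
    print("down",hit,"base z",observe()["eef_pos"][2]-G,observe()["ft_force"].round(2))
def release():
    gripper_to(.07); p=observe()["eef_pos"]; move_l([p[0],p[1],.22],.15); print("t",observe()["time_s"])
E
python3 - <<'E'
from h import *
z=np.load("w1.npz");R=caps(*[z[k] for k in "pdKT"])
p=z['p'][100:230,120:480];cv2.imwrite("pics/crop.png",cv2.resize(p,None,fx=2.2,fy=2.2)[:,:,::-1])
x,y,a=R['yellow'][:3]
pick((x,y+.0015,a)); shot("side","held1",(120,380,200,480))
E
```

```text
grip 0.035524607095776255 6.2
lifted [-0.37 -0.43 -2.55] 0.03578850345680013
```

View pics/crop.png

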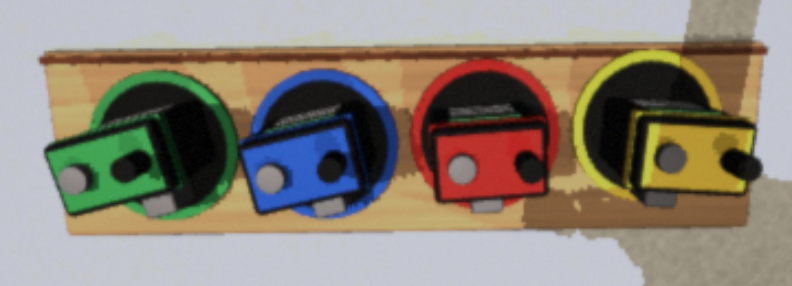

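View pics/held1.png

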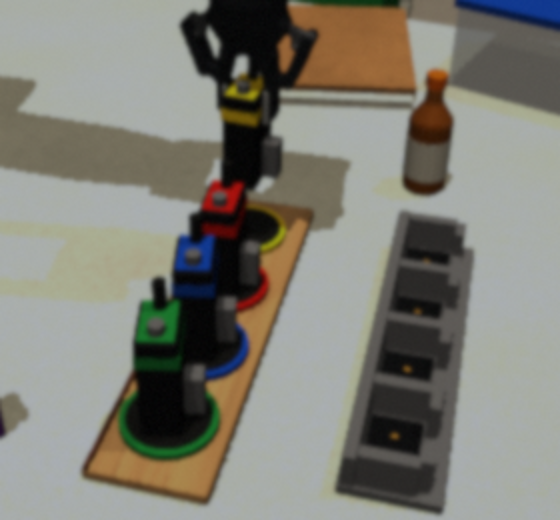

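The crop shows the four wanted radios on their matching pads, with no purple among them. Yellow is held upright at (245,110) with its clip toward +x. Now I'll place it.

Run:
```python
from h import *
place('yellow'); release(); shot("scene","p1",(200,360,140,400))
```

```text
down True base z 0.012402211203152116 [0.21 0.24 4.37]
t 11.5583
```

View pics/p1.png

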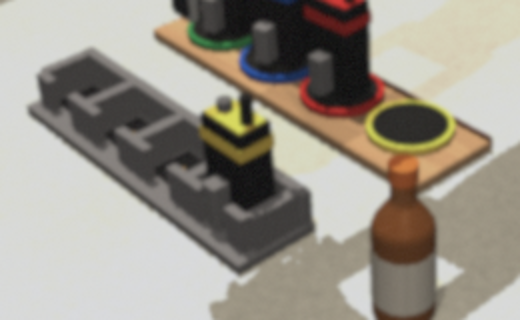

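Yellow stands home and upright in the left pocket at (237,160), with its clip in the slot. Next is red, then blue and green, stopping if any number is off.

Run:
```python
from h import *
z=np.load("w1.npz");R=caps(*[z[k] for k in "pdKT"])
for c in ('red','blue','green'):
    pick(R[c][:3]); place(c)
    if not .009<observe()["eef_pos"][2]-G<.016: print("STOP",c); break
    release()
else: movep([.45,.05,.44],[0,np.pi/2,0.1]); hold(.2)
c=get_calibration("wrist");p,d=get_image("wrist");cv2.imwrite("pics/w2.png",p[:,:,::-1])
for k,r in caps(p,d,np.array(c["intrinsics"]),np.array(c["world_from_camera"]),.012).items():
    e=np.array(r[:2])-CH; print(k,"in charger frame mm",(e@EX*1e3).round(1),(e@EY*1e3).round(1),"yaw",np.degrees(r[2]-CA).round(1),"top z",r[5].round(4))
shot("side","s2",(160,400,220,580)); print(observe()["time_s"])
```

```text
grip 0.03526862334963928 14.1667
lifted [-0.05  0.37 -2.86] 0.035378169779222056
down True base z 0.01268410708859212 [-0.4   1.22  5.28]
t 19.45
grip 0.035780392233531216 22.0167
lifted [-0.56 -0.06 -2.48] 0.035502720351289964
down True base z 0.012650987109282447 [-1.19  0.13  4.36]
t 27.2917
grip 0.03546443621194271 29.875
lifted [-0.02  0.29 -1.12] 0.03528307273049588
down True base z 0.012492070456124549 [-0.83  0.05  5.26]
t 35.1583
red in charger frame mm 0.3 43.1 yaw -0.8 top z 0.1175
yellow in charger frame mm 1.3 112.2 yaw -90.8 top z 0.1175
blue in charger frame mm 0.5 -41.3 yaw -0.8 top z 0.1175
green in charger frame mm 0.3 -107.1 yaw -90.9 top z 0.1175
36.7333
```

View pics/w2.png

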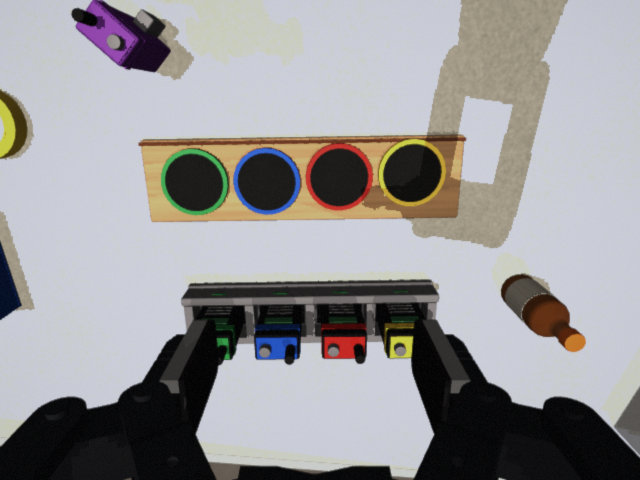

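View pics/s2.png

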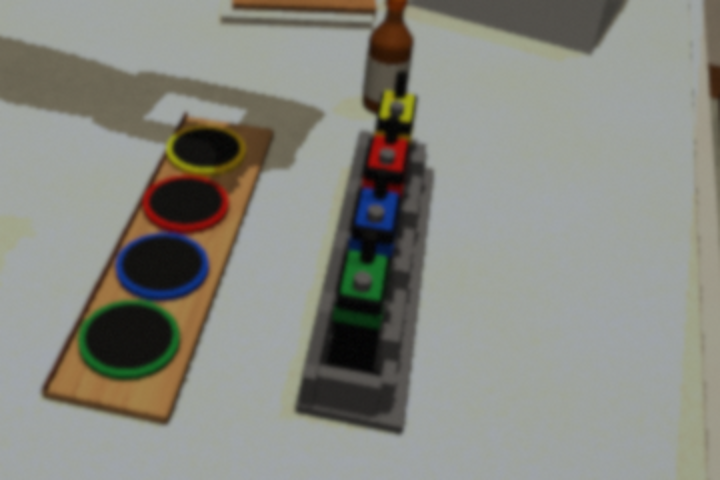

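All four stand in the charger in order: yellow, red, blue, green. Every cap top is at 117.5 mm, against 117 mm when fully home. The bottle hasn't moved, so I'm handing in.

```bash
python3 -c "
from plant import *
job_done()"
```

```text
the job is handed in; nothing more can be done
```

All four radios are in the charger, left to right yellow, red, blue, green, the same order as on the board. Each was gripped front and back above its clip, turned to the charger's yaw and lowered until a 4 N touch. I handed in after about 37 s of robot time; no verdict was reported.

- **Seating:** the radios touched down with their undersides at 12.4–12.7 mm, and all the cap tops read 117.5 mm. The pocket floor is at 12 mm, so fully home would be 117 mm.
- **Position:** red and blue are within about 1.1 mm and 1° of their pocket centres.
- **Not confirmed by number:** the fingers partly hid yellow and green in the last wrist view, so their sideways position and yaw readings there were invalid. The side picture shows both seated and upright.
- **Clips:** I saw yellow's clip in its slot after placing. For the other three I rely on the set orientation and the full seating depth.
- **Bottle:** it stands where it was.

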